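# Clean the ink scraper

## Task

Clean the ink scraper: slide its blade all the way into the slot in the robot-facing side of the cleaner's white part, above the orange lip, and leave it there, then turn the cleaner's selector knob, which clicks from step to step, until its white pointer line points at the red marker. Do not push aside or knock over the red bottle, the white tray or the blue jar beside it.

Things in the scene. Friction and masses are not known exactly. Their poses are not given: they have to be found in the camera images.
- cleaner: Fixed bench-top scraper cleaner, 140 (x) x 300 (y) mm. Origin: centre of its underside on the table; x points from its front (robot side) to its back, y to its left, z up. Left part (y +30 to +150 mm): white block 90 mm high, the slot in its front face (x = -70). Right part (y -150 to +30 mm): blue wedge with a sloped control panel on top that carries the knob.
- panel_centre (a point): Where the knob's axis meets the panel: middle of the slope, 79 mm above the table; axes as cleaner. The panel rises to the back at 35 degrees to the horizontal (30 mm high at its front edge, 128 mm at its back edge); the knob stands square on it, so its axis leans 35 degrees from vertical towards the cleaner's front.
- slot_mouth (a point): Middle of the lower edge of the slot's mouth, in the front face of the white block, 34 mm above the table; axes as cleaner (x goes into the slot). The slot is level, 84 mm wide (y), 12 mm high (from this point up), 80 mm deep, with a solid end. An orange lip, 14 mm deep and 100 mm wide, level with the slot's floor, sticks out in front of the mouth.
- scraper: Loose ink scraper, 0.15 to 0.25 kg, lying flat: steel blade 90 (x) x 70 (y) x 4 mm (x 0 to 90), wooden handle 100 (x -100 to 0) x 24 (y) x 26 mm high. Undersides in one plane. Origin: on the underside, mid-way along the edge where blade meets handle; x to the blade's front edge, z up. Centre of mass about 24 mm ahead of the origin; with the blade home it rests in the slot unaided, blade out 10 mm.
- scraper_grip (a point): Place to pinch the scraper's handle across its 24 mm width: 22 mm behind the origin, at mid height (13 mm above the underside); axes as scraper.
- scraper_tip (a point): Middle of the blade's front edge, 90 mm ahead of the scraper's origin, 2 mm above its underside.
- selector (a joint): Knob angle (rad), -2.7 to 2.7. 0: pointer straight up the slope; grows counter-clockwise as seen facing the panel (towards the slot side). A spring detent at every multiple of 30 degrees (0.524); passing to the next takes about 0.1 N m; let go between two, it snaps to the nearer. Markers at +2.094 and -2.094 rad, red at either. Starts at 0 or one click to either side.
- selector_grip (a point): On the knob's axis, 28 mm off the panel, the place for the TCP when gripping. Axes turn with the knob: z square out of the panel, x along the grip bar to the pointer end. Black knob: skirt disc 60 mm across, its top 6 mm off the panel; on it a bar 48 long (x) x 14 wide (y), its top 35 mm off the panel, with a white line from the middle to the pointer end.
- selector_line (a point): Point straight ahead of the pointer, 42 mm from the knob's axis, 4 mm off the panel; it coincides with a marker when the pointer points at it.
- mark_red: Red dome marker, 18 mm across, on the panel 42 mm from the knob's axis (seen only, it cannot be touched). It stands where the selector must point. Origin: its centre.
- mark_yellow: Yellow dome marker of the same size in the mirrored place, for another program; not wanted.
- ink_bottle: Bystander: loose red ink bottle, 60 mm across, 170 mm high. Origin: centre of its underside.
- paint_tray: Bystander: loose white open tray, 160 (x) x 110 (y) x 22 mm. Origin: centre of its underside.
- pigment_jar: Bystander: loose blue jar with white lid, 60 mm across, 70 mm high. Origin: centre of its underside.
Not all that is in view belongs to the job. Of the things that look like the scraper, take the one that is farthest to the robot's left at the start.

How it is judged:
By the outcome, as a careful person would: the job done as asked, in the order asked, and still so for the second after the job is handed in, with the robot touching nothing.
It also fails if it takes over 72 s, if anything falls off the work surface, if the arm or the gripper's body presses on something with over 40 N, if the wrist force passes 120 N, or if a joint passes its speed limit or range.

## Robot

A 6-joint arm with a two-finger parallel gripper is mounted at the origin on the work surface. World frame = base frame: x ahead of the robot, y to its left, z up, the work surface at z = 0. Lengths are in m, angles in rad, forces in N, time in s.
With the tool pointing down it reaches from about 0.325 to 0.85 m from the base axis. Payload 4.4 kg.
Tool frame: the origin (TCP) lies between the finger pads, 19 mm behind the fingertips; this is the grasp point; z points along the fingers, x is the direction in which the jaws open and shut, and the axes are right-handed (so a half turn about z gives the same grasp; the last joint's range is limited). The gripper opens to 94 mm and grips with 3 to 60 N. Pads are 16 mm wide; open, the fingers measure 119 mm over their backs; the gripper's body (75 mm by 177 mm) begins 78 mm behind the grasp point.
Start: joints at [1.077, 0.207, 1.542, -0, 1.393, -0.15], TCP at [0.193, 0.542, 0.224] pointing down, gripper open.
Joint ranges: [-2.73, 2.73], [-0.86, 2.22], [0.23, 2.46], [-1.11, 4.25], [0.08, 2.63], [-2.82, 2.82]. Speed limits (rad/s): [2.79, 2.79, 3.14, 3.14, 3.14, 3.14].

## Interface

Orientations are given as a rotation vector (axis times angle).
In Python, from workcell import manip, cams gives the robot as it stands. The module is installed in compiled form; this text tells all that it offers. Calls block until the motion is done:
- manip.reach(position, orientation): joint-space move of the TCP to a pose.
- manip.move_linear(position, attitude=None, rate=0.15): straight line of the TCP; attitude=None keeps the orientation; rate is the mean speed in m/s.
- manip.move_j(angles): joint-space move.
- manip.gripper_open() and manip.close_gripper(): open the fingers fully, or close them until they stop; the grip force is fixed at half the most.
- manip.wait(seconds).
- manip.inverse_kinematics(position, orientation): joint angles nearest the present ones, or None.
- manip.observe(): the state.
- cams.camera(name): name is "scene" or "top"; returns the picture (420x560x3 uint8, red, green, blue); there is no depth.
- cams.camera_model(name): a dict with "intrinsics" (3x3 intrinsics, pixels), "k1" (the pictures are not rectified: a ray, as slopes to the right and down, at radius r is drawn at 1 + k1 r^2 times it, then the intrinsics apply), "position" and "rotation" of the camera in the world. Camera axes: x right, y down, z forward; pixel columns grow to the right and rows downward; lengths in m; the calibration is good to about 2 mm. A picture is of the moment at which its call begins. camera_model takes no time and is no camera call.
A pose or a line that the arm cannot do raises manip.MotionError and nothing moves.
- manip.sign_off(): hands the job in, once; it reports no verdict.
Trained networks look in the newest picture that a camera, given by its name, has taken for a name from the list of things; names that differ only in an ending like _2 or _b are one class to them, and where a whole thing is asked for, a point or a joint stands for the part that bears it (a point fixed in the world has none). Each returns a list of dicts, best first, with "p" (0 to 1); they miss things now and then, are a little off and sometimes report something else, mostly with a low value. They report only what shows in the picture. A call takes as long as a camera call. They do not tell look-alikes from the thing itself.
- cams.spot_in(target, camera): "location" ([x, y, z] in m, in the coordinates of the camera as it stood for that picture, good to about 4 mm: the middle of the surface that is visible of it).
- cams.trace(target, camera): "region" (420x560 bool, what is visible of it).
The state is a dict: "clock": time; "joint_positions": joint angles; "qvel": joint speeds; "tau": joint torques, N m; "ee_pos": TCP position; "eef_rot": TCP orientation; "force": force on the tool from outside, world axes, zero at the start; "ft_torque": the same for the moment, N m; "opening": opening from 0.0 (shut) to 1.0 (fully open).
Only numpy, scipy, OpenCV 4.12 (cv2) and the standard library are available. Lean on these libraries where they do the work, as an engineer would, in place of code of your own. Each camera call takes 0.05 s, during which the arm holds its last target.

## Working session

There is one attempt and no reset: what is moved stays moved. The work goes in short steps, each a Python script; the robot and the scene stay as the last script left them, time stands still between calls to the robot, and variables do not carry over. Pictures are saved under pics/ and viewed, and the job is handed in when it is done.

```bash
mkdir -p pics; ls
python3 - <<'E'
from workcell import manip, cams
import cv2,numpy as np
for n in ["scene","top"]:
    im=cams.camera(n); cv2.imwrite(f"pics/{n}0.png",im[:,:,::-1])
    m=cams.camera_model(n); print(n,m)
print(manip.observe())
E
```

```text
pics
scene {'intrinsics': array([[481.99839289,   0.        , 278.25699288],
       [  0.        , 481.99839289, 214.62433559],
       [  0.        ,   0.        ,   1.        ]]), 'k1': 0.048996862904948445, 'position': array([1.29428292, 0.26479824, 1.04735627]), 'rotation': array([-1.5882273 , -2.10418014,  0.75996813])}
top {'intrinsics': array([[429.93173947,   0.        , 280.24386646],
       [  0.        , 429.93173947, 211.28996632],
       [  0.        ,   0.        ,   1.        ]]), 'k1': -0.013533560063477284, 'position': array([0.39688141, 0.02311936, 1.26742962]), 'rotation': array([-2.12719357,  2.19140152, -0.11054795])}
{'clock': 0.1, 'joint_positions': array([ 1.07748308e+00,  2.07319658e-01,  1.54278660e+00, -5.59900774e-05,
        1.39351339e+00, -1.50477238e-01]), 'qvel': array([ 0.00098271, -0.00220953, -0.00230551, -0.00021982,  0.00177392,
        0.00033302]), 'tau': array([-4.97528763e-04, -3.71864820e+01, -2.82293040e+01,  7.01269624e-02,
        3.11185070e-02, -3.69873169e-05]), 'ee_pos': array([0.19297724, 0.54091924, 0.2232271 ]), 'eef_rot': array([ 2.56702564,  1.80941234, -0.00280851]), 'force': array([ 0.77819031, -0.06871347, -0.38776535]), 'ft_torque': array([-0.00354086, -0.02866559,  0.04122184]), 'opening': 1.0004450754120202}
```

View pics/scene0.png

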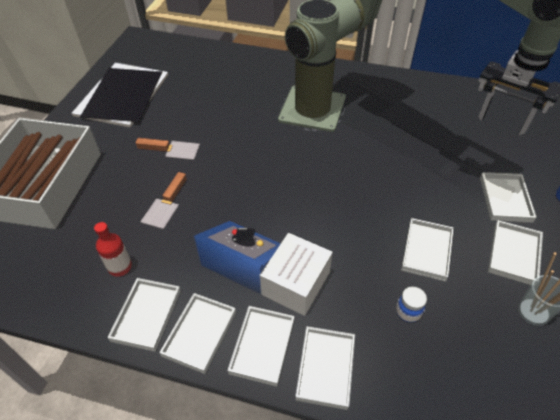

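View pics/top0.png

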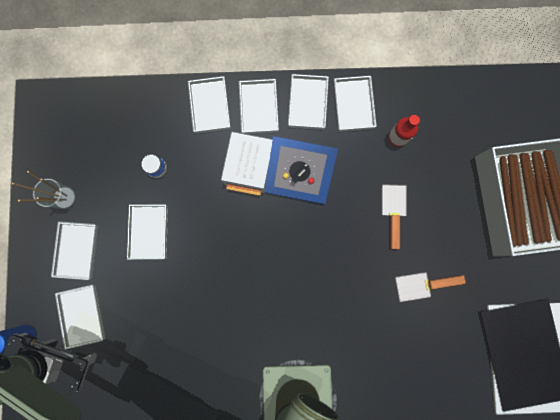

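Scraper look-alikes: A has its blade at about (395,200) and its handle at about (395,232) in the top view. B has its blade at about (412,287) and its handle at about (448,282). The top image's left is the robot's left (+y), so A is the leftmost. I'll run the networks next and confirm with a crop.

```bash
cat > h.py <<'E'
from workcell import manip, cams
import cv2,numpy as np
from scipy.spatial.transform import Rotation as R
from scipy.optimize import least_squares
M={n:cams.camera_model(n) for n in("scene","top")}
def RM(n):
    r=np.asarray(M[n]["rotation"]); return R.from_rotvec(r).as_matrix() if r.size==3 else r
def proj(n,P):
    P=np.atleast_2d(P); m=M[n]; c=(P-m["position"])@RM(n)
    s=c[:,:2]/c[:,2:]; r2=(s**2).sum(1,keepdims=True); s=s*(1+m["k1"]*r2)
    K=m["intrinsics"]; return np.c_[s[:,0]*K[0,0]+K[0,2],s[:,1]*K[1,1]+K[1,2]]
def ray(n,uv):
    m=M[n];K=m["intrinsics"]
    d=np.array([(uv[0]-K[0,2])/K[0,0],(uv[1]-K[1,2])/K[1,1]]); s=d.copy()
    for _ in range(20): s=d/(1+m["k1"]*(s@s))
    return m["position"],RM(n)@np.r_[s,1]
def onz(n,uv,z):
    o,d=ray(n,uv); return o+d*(z-o[2])/d[2]
def tri(uvs):
    A=np.zeros((3,3));b=np.zeros(3)
    for n,uv in uvs.items():
        o,d=ray(n,uv);d=d/np.linalg.norm(d);Pm=np.eye(3)-np.outer(d,d);A+=Pm;b+=Pm@o
    X=np.linalg.solve(A,b); return X,{n:np.round(proj(n,X)[0]-uv,1) for n,uv in uvs.items()}
def shot(n,name):
    im=cams.camera(n); cv2.imwrite(f"pics/{name}.png",im[:,:,::-1]); return im
def crop(im,c,h,name,s=6):
    x,y=map(int,c); a=im[max(0,y-h):y+h,max(0,x-h):x+h,::-1]
    cv2.imwrite(f"pics/{name}.png",cv2.resize(a,None,fx=s,fy=s,interpolation=cv2.INTER_CUBIC))
def spotw(t,n):
    return [(round(d["p"],2),np.round(M[n]["position"]+RM(n)@np.asarray(d["location"]),4)) for d in cams.spot_in(t,n)]
E
python3 - <<'E'
from h import *
ims={n:cams.camera(n) for n in M}
for n in M:
    for t in ["scraper","cleaner","selector","mark_red","mark_yellow"]:
        print(n,t,[(d[0],d[1],proj(n,d[1])[0].round()) for d in spotw(t,n)])
        tr=cams.trace(t,n); np.save(f"tr_{n}_{t}.npy",np.array([d["region"] for d in tr]))
        print("  trace",[(round(d["p"],2),int(d["region"].sum()),np.argwhere(d["region"]).mean(0)[::-1].round(1)) for d in tr])
crop(ims["top"],(420,245),60,"c_scr",6)
crop(ims["top"],(280,168),64,"c_cl_top",6)
crop(ims["scene"],(262,262),72,"c_cl_sc",5)
crop(ims["scene"],(170,185),50,"c_scr_sc",6)
print(manip.observe()["clock"])
E
```

```text
scene scraper [(0.96, array([ 0.3169, -0.3777,  0.0025]), array([172., 150.])), (0.89, array([ 0.5381, -0.3016,  0.0104]), array([164., 205.])), (0.65, array([0.6948, 0.0555, 0.0908]), array([268., 263.]))]
  trace [(0.64, 1034, array([164.6, 203.6])), (0.57, 796, array([169.9, 148. ]))]
scene cleaner [(0.85, array([0.695 , 0.0538, 0.0884]), array([267., 263.])), (0.22, array([ 0.5404, -0.2995,  0.0046]), array([165., 207.]))]
  trace [(0.81, 7421, array([266.3, 263.2])), (0.29, 334, array([244.7, 236.9]))]
scene selector [(0.72, array([ 0.6402, -0.0147,  0.1002]), array([247., 236.]))]
  trace [(0.56, 344, array([244.9, 236.4]))]
scene mark_red [(0.38, array([ 0.5392, -0.2979,  0.0052]), array([165., 207.]))]
  trace []
scene mark_yellow []
  trace [(0.58, 805, array([411.2, 304.3]))]
top scraper [(0.93, array([ 5.373e-01, -2.976e-01, -2.000e-04]), array([392., 209.])), (0.63, array([ 0.3116, -0.3663,  0.0013]), array([420., 285.]))]
  trace [(0.84, 1087, array([423.4, 285.4])), (0.72, 1135, array([394.3, 210. ]))]
top cleaner [(0.82, array([0.6566, 0.0323, 0.0868]), array([279., 166.]))]
  trace [(0.75, 349, array([299.5, 171.2])), (0.74, 6084, array([278.8, 167.4]))]
top selector [(0.82, array([ 0.6394, -0.022 ,  0.0937]), array([299., 171.]))]
  trace [(0.52, 313, array([300. , 171.2])), (0.2, 459, array([154.4, 166. ]))]
top mark_red []
  trace [(0.67, 1098, array([394.3, 210. ]))]
top mark_yellow [(0.24, array([ 0.7409, -0.3189,  0.1106]), array([405., 130.]))]
  trace []
1.2
```

View pics/c_scr.png

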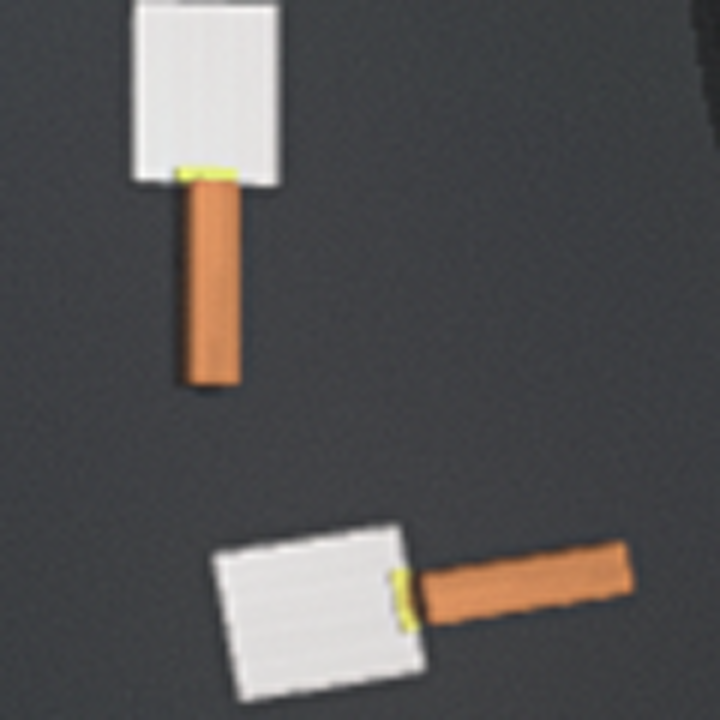

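View pics/c_cl_top.png

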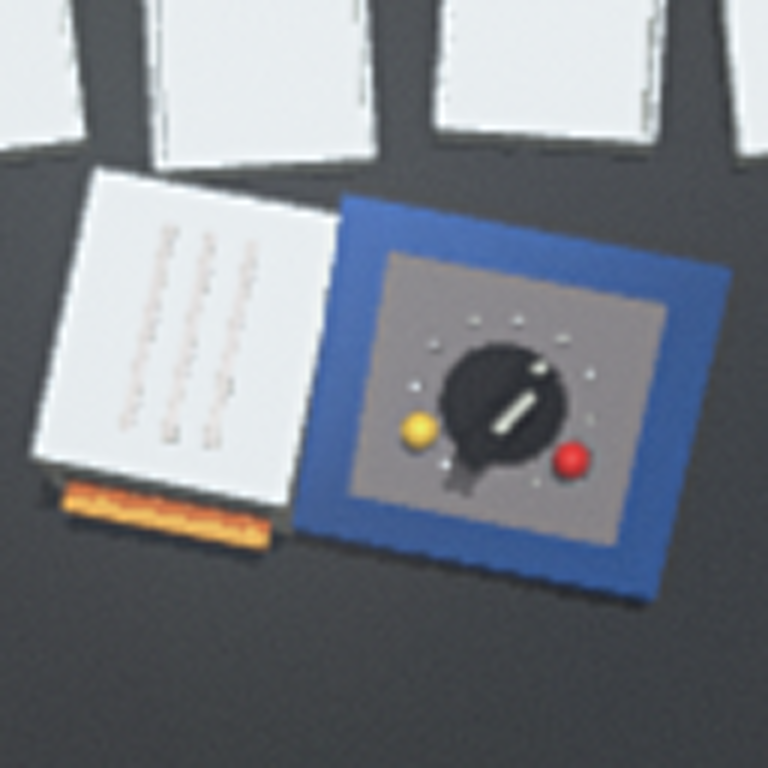

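View pics/c_cl_sc.png

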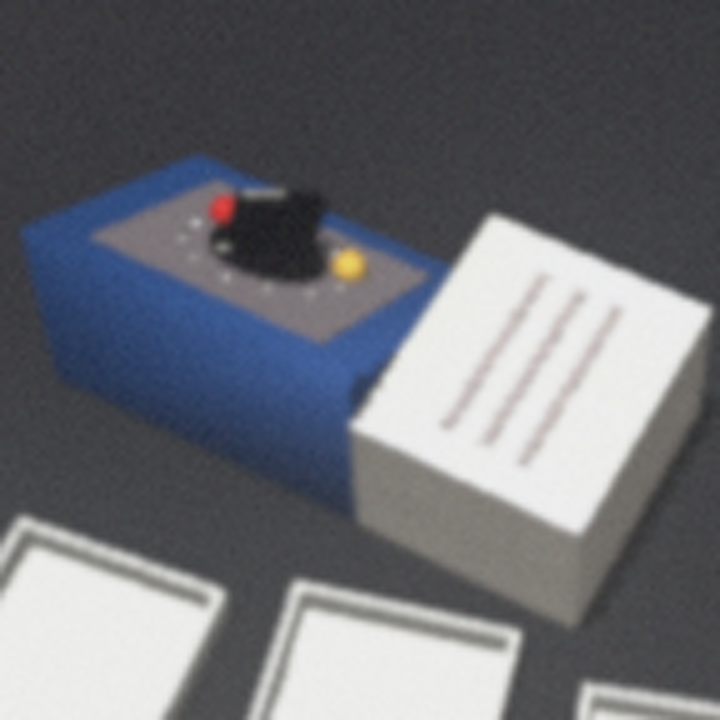

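View pics/c_scr_sc.png

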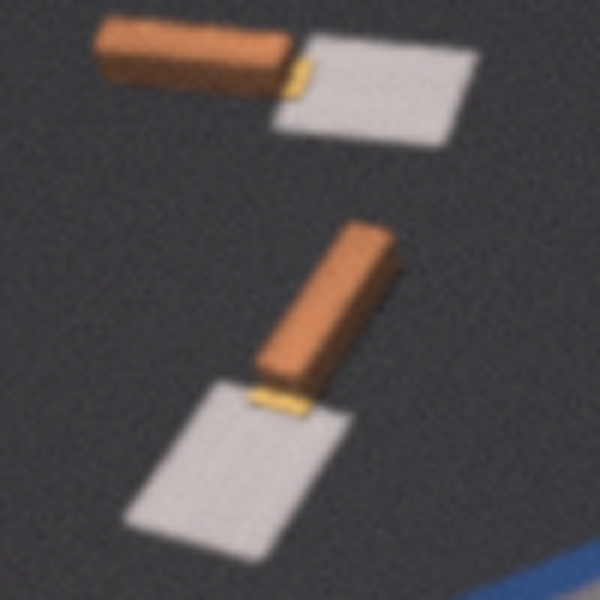

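```bash
cat > fit.py <<'E'
from h import *
def px(X,off,s): return (np.array(X,float)+.5)/s-.5+np.array(off)
def pose(p,L): 
    c,s=np.cos(p[2]),np.sin(p[2]); L=np.asarray(L,float)
    return np.c_[p[0]+c*L[:,0]-s*L[:,1],p[1]+s*L[:,0]+c*L[:,1],p[3]+L[:,2]]
def fit(obs,p0,freez=True):
    def f(q): 
        p=q if freez else np.r_[q,0]
        return np.concatenate([(proj(n,pose(p,L))-U).ravel() for n,L,U in obs])
    r=least_squares(f,p0 if freez else p0[:3],loss="soft_l1"); return r.x,f(r.x).reshape(-1,2).round(1)
def mm(a): return np.array(a)/1000.
a=np.radians(35)
def pan(r,th,h): # panel polar th (ccw from up slope)
    u=r*np.cos(th); v=r*np.sin(th); return [u*np.cos(a)-h*np.sin(a),-60+v,79+u*np.sin(a)+h*np.cos(a)]
T=np.radians(120)
cl=[("top",mm([[70,150,90],[70,30,90],[-70,150,90],[-70,30,90],[70,-150,128],[70,30,128],[-70,-150,30],[-70,30,30],pan(42,-T,4),pan(42,T,4)]),
 px([[95,168],[340,212],[35,458],[288,507],[732,270],[345,195],[655,600],[295,530],[572,461],[419,430]],(216,104),6)),
 ("scene",mm([[-70,30,90],[-70,150,90],[70,150,90],[70,30,90],[70,150,0],[70,-150,128],[70,-150,0],[-70,-150,30],pan(42,-T,4),pan(42,T,4)]),
 px([[492,213],[712,308],[580,533],[350,428],[572,628],[22,232],[60,380],[200,155],[222,211],[347,265]],(190,190),5))]
sc=[("top",mm([[90,35,4],[90,-35,4],[0,35,4],[0,-35,4],[-100,12,26],[-100,-12,26]]),px([[133,2],[279,3],[133,180],[278,185],[188,384],[240,384]],(360,185),6)),
 ("scene",mm([[0,-35,4],[0,35,4],[90,-35,4],[90,35,4],[-100,-12,26],[-100,12,26]]),px([[218,380],[355,415],[123,520],[262,562],[355,220],[397,237]],(120,135),6))]
if __name__=="__main__":
    for o,p0 in((cl,[.65,.03,-.1,0]),(sc,[.54,-.3,0,0])):
        for fz in(True,False):
            p,r=fit(o,p0,fz); print(p.round(4)); 
            if fz: print(r.tolist())
        for n in ("top","scene"): print(n,fit([x for x in o if x[0]==n],p0,False)[0].round(4))
E
python3 fit.py
```

```text
[ 0.6566  0.0323 -0.223   0.0009]
[[0.0, 0.3], [0.9, 0.9], [-0.3, 0.1], [-0.2, 0.0], [0.4, -0.4], [-0.3, -0.2], [0.5, -0.3], [-0.3, -0.4], [0.2, -0.1], [0.4, 0.3], [0.1, 0.2], [0.1, 0.2], [0.2, 0.3], [0.1, -0.5], [0.6, 0.3], [-0.3, -0.6], [-0.7, -0.6], [-0.4, -0.1], [0.8, 0.4], [0.6, 0.7]]
[ 0.6564  0.0323 -0.2229]
top [ 0.6568  0.0327 -0.2255]
scene [ 0.656   0.0318 -0.2209]
[ 0.5177 -0.3013 -0.0671  0.0012]
[[0.5, -0.6], [-0.2, 0.1], [0.2, -0.1], [-0.2, -0.1], [0.4, 0.0], [0.1, 0.3], [0.7, 0.3], [-0.3, 0.7], [0.4, 0.1], [-0.1, -0.2], [-0.1, -0.0], [0.2, -0.9]]
[ 0.5174 -0.3017 -0.0674]
top [ 0.5177 -0.3012 -0.0657]
scene [ 0.5168 -0.3024 -0.0683]
```

```bash
cat >> h.py <<'E'
CL=np.array([.6565,.0323,-.223,0.0])
def W(L,p=CL):
    c,s=np.cos(p[2]),np.sin(p[2]); L=np.asarray(L,float)/1000
    return np.array([p[0]+c*L[0]-s*L[1],p[1]+s*L[0]+c*L[1],L[2]])
def down(yaw): # tool x along direction yaw+90deg, z down
    x=np.array([-np.sin(yaw),np.cos(yaw),0]);z=np.array([0,0,-1.]);y=np.cross(z,x)
    return R.from_matrix(np.c_[x,y,z])
a35=np.radians(35)
def knob(th,h): # TCP pose on axis h mm off panel, tool x square to bar at knob angle th
    Rc=R.from_euler("z",CL[2]).as_matrix()
    up=Rc@[np.cos(a35),0,np.sin(a35)]; lf=Rc@[0,1,0]; n=Rc@[-np.sin(a35),0,np.cos(a35)]
    bar=np.cos(th)*up+np.sin(th)*lf; side=np.cross(n,bar)
    z=-n; x=side; y=np.cross(z,x)
    return W([0,-60,79])+n*h/1000, R.from_matrix(np.c_[x,y,z])
def flip(r): return r*R.from_euler("z",np.pi)
E
python3 - <<'E'
from h import *
from fit import pan,px
for th in(30,0,-30,-60): 
    t=np.radians(th); print(th,((proj("top",W(pan(24,t,35)))-[216,104]+.5)*6-.5).round(),((proj("scene",W(pan(24,t,35)))-190+.5)*5-.5).round())
print("axis",((proj("top",W(pan(0,0,35)))-[216,104]+.5)*6-.5).round())
S=np.array([.5175,-.3015,-.067,0]); g=W([-22,0,0],S); print(g,W([-70,90,34]),W([0,-60,79]))
for f in(0,1):
    r=down(S[2]); r=flip(r) if f else r
    print(manip.inverse_kinematics(g+[0,0,.022],r.as_rotvec()))
    r=down(CL[2]); r=flip(r) if f else r
    for d in(-70-140-22+0,-70-10-22):print(" slot",d,manip.inverse_kinematics(W([d,90,60]),r.as_rotvec()))
    for th in range(-150,31,30):
        p,r=knob(np.radians(th),28); r=flip(r) if f else r
        p2,_=knob(np.radians(th),120)
        q=manip.inverse_kinematics(p,r.as_rotvec());q2=manip.inverse_kinematics(p2,r.as_rotvec());print("  knob",th,None if q is None else q.round(2),None if q2 is None else q2.round(2))
E
```

```text
30 [[482. 386.]] [[285. 214.]]
0 [[509. 385.]] [[261. 206.]]
-30 [[534. 396.]] [[243. 195.]]
-60 [[549. 417.]] [[236. 185.]]
axis [[500. 432.]]
[ 0.49554936 -0.3000271   0.        ] [0.60813738 0.1355524  0.034     ] [ 0.64323062 -0.0262143   0.079     ]
[-6.93768026e-01  4.56283652e-01  1.67722010e+00 -4.44089210e-16
  1.00808890e+00 -2.19756435e+00]
 slot -232 [ 0.18384382  0.21999391  1.90703621  0.          1.01456254 -1.16395251]
 slot -102 [ 0.0968035   0.4263024   1.62392319  0.          1.09136706 -1.25099282]
  knob -150 [-0.15  0.18  2.   -0.12  0.35  1.21] [-0.14 -0.06  2.06 -0.09  0.53  1.19]
  knob -120 [-0.15  0.18  2.   -0.12  0.35  0.69] [-0.14 -0.06  2.06 -0.09  0.53  0.67]
  knob -90 [-0.15  0.18  2.   -0.12  0.35  0.17] [-0.14 -0.06  2.06 -0.09  0.53  0.14]
  knob -60 [-0.15  0.18  2.   -0.12  0.35 -0.36] [-0.14 -0.06  2.06 -0.09  0.53 -0.38]
  knob -30 [-0.15  0.18  2.   -0.12  0.35 -0.88] [-0.14 -0.06  2.06 -0.09  0.53 -0.9 ]
  knob 0 [-0.15  0.18  2.   -0.12  0.35 -1.4 ] [-0.14 -0.06  2.06 -0.09  0.53 -1.43]
  knob 30 [-0.15  0.18  2.   -0.12  0.35 -1.93] [-0.14 -0.06  2.06 -0.09  0.53 -1.95]
[-0.69376803  0.45628365  1.6772201   0.          1.0080889   0.9440283 ]
 slot -232 [0.18384382 0.21999391 1.90703621 0.         1.01456254 1.97764014]
 slot -102 [0.0968035  0.4263024  1.62392319 0.         1.09136706 1.89059983]
  knob -150 [-0.15  0.18  2.   -0.12  0.35 -1.93] [-0.14 -0.06  2.06 -0.09  0.53 -1.95]
  knob -120 [-0.15  0.18  2.   -0.12  0.35 -2.45] [-0.14 -0.06  2.06 -0.09  0.53 -2.47]
  knob -90 None None
  knob -60 [-0.15  0.18  2.   -0.12  0.35  2.78] [-0.14 -0.06  2.06 -0.09  0.53  2.76]
  knob -30 [-0.15  0.18  2.   -0.12  0.35  2.26] [-0.14 -0.06  2.06 -0.09  0.53  2.24]
  knob 0 [-0.15  0.18  2.   -0.12  0.35  1.74] [-0.14 -0.06  2.06 -0.09  0.53  1.71]
  knob 30 [-0.15  0.18  2.   -0.12  0.35  1.21] [-0.14 -0.06  2.06 -0.09  0.53  1.19]
```

Run:
```python
from h import *
S=np.array([.5175,-.3015,-.067,0]); g=W([-22,0,0],S); r=down(S[2]).as_rotvec()
o=manip.observe
manip.reach(g+[0,0,.22],r); print(o()["clock"],o()["ee_pos"])
manip.move_linear(g+[0,0,.10],r,rate=.25)
t=shot("top","pre"); 
manip.move_linear(g+[0,0,.022],r,rate=.1); s=o(); print(s["clock"],s["ee_pos"],s["force"])
manip.close_gripper(); s=o(); print(s["clock"],s["opening"],s["ee_pos"],s["force"])
manip.move_linear(g+[0,0,.16],r,rate=.12); s=o(); print(s["clock"],s["opening"],s["ee_pos"],s["force"],s["ft_torque"])
a=shot("top","lift_t"); b=shot("scene","lift_s")
c=proj("top",g+[0.05,0,.16])[0]; crop(a,c,50,"lift_tc"); c=proj("scene",g+[.05,0,.16])[0]; print(c); crop(b,c,50,"lift_sc")
```

```text
4.3333 [ 0.49588218 -0.29932409  0.2199713 ]
5.95 [ 0.49610085 -0.30047415  0.02263386] [ 0.67393033  0.1637205  -0.48223156]
7.025 0.24994201333201863 [ 0.49554409 -0.3000393   0.02196733] [-0.07611012  0.08341668 -0.06485901]
8.325 0.25173678405198197 [ 0.49487018 -0.29949067  0.15881771] [-0.45107814 -0.25278822 -2.10703264] [0.02956646 0.12480023 0.03141399]
[151.97273315 169.94413366]
```

View pics/lift_tc.png

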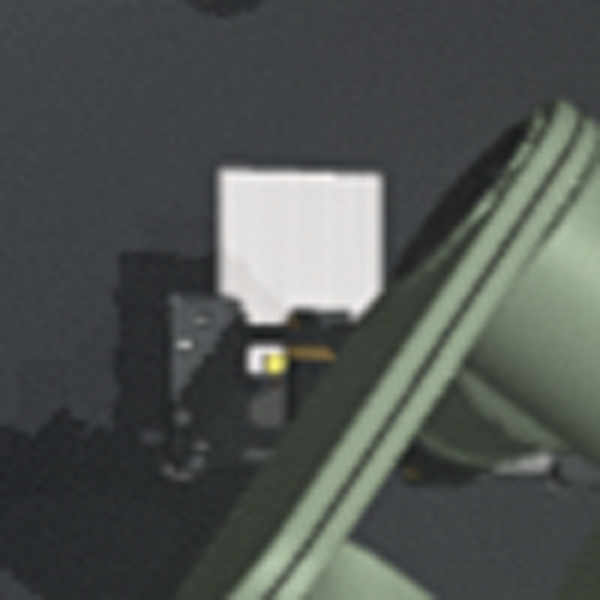

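View pics/lift_sc.png

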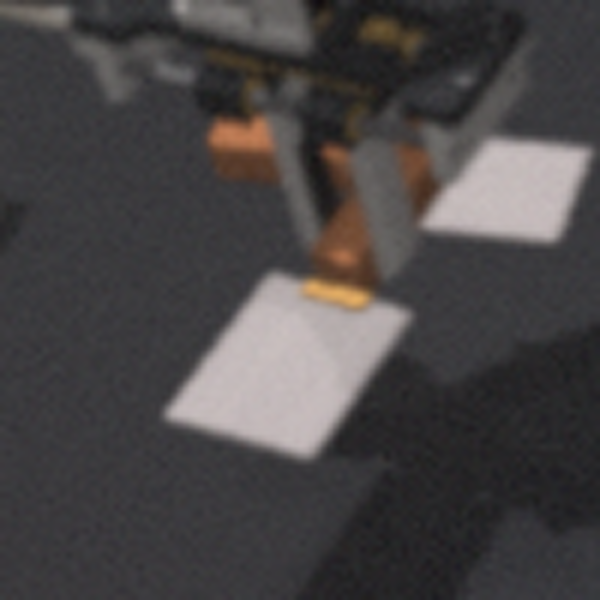

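Run:
```python
from h import *
r=down(CL[2]).as_rotvec(); p=W([-70-40-90-22,90,0])
manip.move_linear(p+[0,0,.17],r,rate=.2); s=manip.observe(); print(s["clock"],s["opening"],s["ee_pos"],s["force"],s["ft_torque"])
from fit import px
for n in("top","scene"):
    im=shot(n,"pi_"+n); c=proj(n,W([-160,90,160]))[0].astype(int); print(n,c); crop(im,c,50,"pic_"+n)
g=np.array([0.49487,-0.29949,.16]); c=proj("top",np.array([.4955493,-.3000271,0])+[0.05,0,.16])[0].astype(int)-50
q=np.array([101,119])
for a,b in(((218,168),(312,460)),((383,172),(165,415))): print(tri({"top":px(a,c,6),"scene":px(b,q,6)}))
```

```text
10.925 0.2532755015997679 [0.45998427 0.16864095 0.16995013] [-0.65109783 -0.02809436 -2.34704814] [0.05773251 0.08192657 0.02376802]
top [232 213]
scene [327 198]
(array([ 0.61004618, -0.27113027,  0.14063571]), {'top': array([ 0.3, -0.1]), 'scene': array([0.4, 0.1])})
(array([ 0.60515078, -0.34204692,  0.14269488]), {'top': array([-0.1,  0.1]), 'scene': array([-0.1, -0. ])})
```

View pics/pic_top.png

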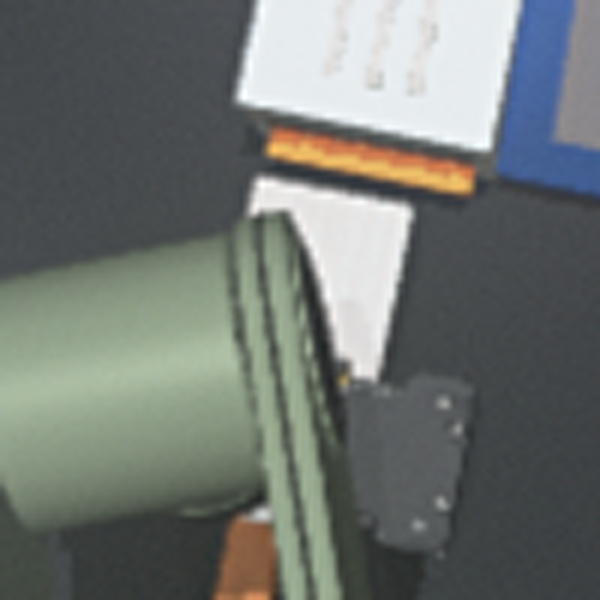

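View pics/pic_scene.png

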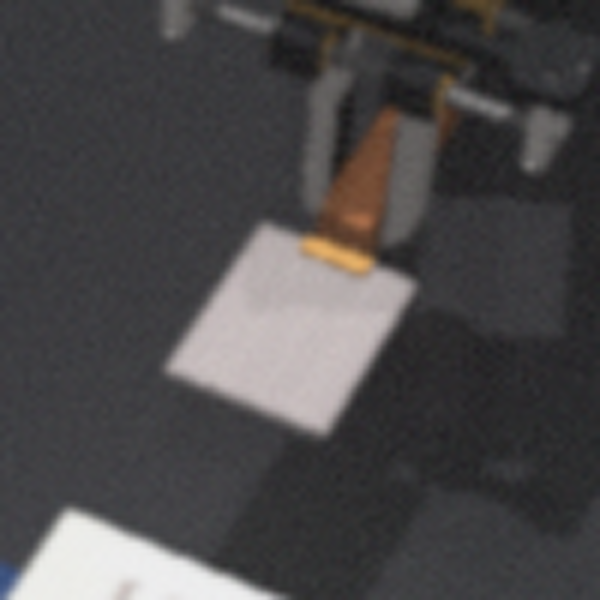

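Run:
```python
from h import *
from fit import px
ct=np.array([232,213])-50; cs=np.array([327,198])-50
Rc=R.from_euler("z",CL[2]).as_matrix()
for nm,a,b in(("FL",(252,177),(326,438)),("FR",(413,207),(165,372)),("BR",(382,381),(265,222))):
    X,e=tri({"top":px(a,ct,6),"scene":px(b,cs,6)}); print(nm,X.round(4),e,"in cleaner",((X-[CL[0],CL[1],0])@Rc*1000).round(1))
for nm,L in(("FL",[-110,125,152]),("FR",[-110,55,152]),("BR",[-200,55,152])): print(nm,"expected cleaner",L)
for b in((416,287),(265,222),(326,438),(165,372)):
    X=onz("scene",px(b,cs,6),.152); print(((X-[CL[0],CL[1],0])@Rc*1000).round(1))
```

```text
FL [0.5777 0.1783 0.1516] {'top': array([ 0.4, -0.1]), 'scene': array([ 0.4, -0. ])} in cleaner [-109.2  124.9  151.6]
FR [0.5621 0.1084 0.1518] {'top': array([ 0.2, -0.1]), 'scene': array([ 0.2, -0. ])} in cleaner [-108.9   53.3  151.8]
BR [0.4842 0.1265 0.1646] {'top': array([-1.4,  0.4]), 'scene': array([-1.5,  0. ])} in cleaner [-188.8   53.8  164.6]
FL expected cleaner [-110, 125, 152]
FR expected cleaner [-110, 55, 152]
BR expected cleaner [-200, 55, 152]
[-198.2  123.1  152. ]
[-201.6   52.6  152. ]
[-108.4  124.2  152. ]
[-108.4   52.9  152. ]
```

Run:
```python
from h import *
r=down(CL[2]).as_rotvec()
Rc=R.from_euler("z",CL[2]).as_matrix()
def P(depth,z): return W([-70+depth-90-22,91,z])
def st(t):
    s=manip.observe(); print(t,round(s["clock"],2),((s["ee_pos"]-[CL[0],CL[1],0])@Rc*1000).round(1),"F",(s["force"]@Rc).round(1),"T",(s["ft_torque"]@Rc).round(2),round(s["opening"],3)); return s
manip.move_linear(P(-40,60),r,rate=.12); st("low")
manip.move_linear(P(-3,60),r,rate=.08); s=st("mouth"); f0=(s["force"]@Rc)
for n in("top","scene"): shot(n,"mouth_"+n)
for d in (8,20,35,50,65,74):
    manip.move_linear(P(d,60),r,rate=.06); s=st(d)
    if np.abs(s["force"]@Rc-f0).max()>12: print("STOP"); break
```

```text
low 12.09 [-221.2   91.4   60.8] F [ 1.1  0.8 -2.8] T [-0.01  0.07  0.  ] 0.252
mouth 12.71 [-185.    90.8   59.9] F [ 0.3  0.4 -2.4] T [-0.02  0.17 -0.02] 0.254
8 13.14 [-173.4   91.1   60.2] F [ 1.  -0.3 -2.5] T [-0.    0.15 -0.04] 0.255
20 13.49 [-161.4   91.    60.1] F [-0.8 -0.2 -2.2] T [ 0.06  0.16 -0.  ] 0.25
35 13.89 [-146.5   91.    60.1] F [ 0.1 -1.  -1.9] T [-0.02  0.16 -0.02] 0.253
50 14.29 [-131.5   91.    60.1] F [-0.2 -0.1 -2. ] T [-0.    0.14 -0.  ] 0.253
65 14.69 [-116.5   91.    60.1] F [-0.2  0.2 -1.7] T [0.05 0.11 0.03] 0.257
74 14.99 [-107.5   91.    60.1] F [ 0.1  0.5 -1.9] T [-0.    0.13 -0.  ] 0.255
```

View pics/mouth_top.png

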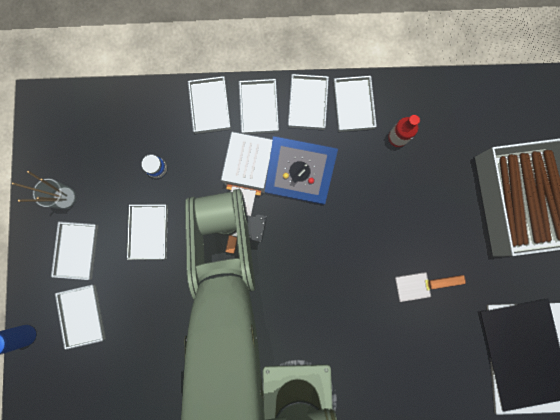

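Blade went in without contact forces. Next I lower it slightly and push until the end wall is felt.

Run:
```python
from h import *
r=down(CL[2]).as_rotvec()
Rc=R.from_euler("z",CL[2]).as_matrix()
def P(depth,z): return W([-70+depth-90-22,91,z])
def st(t):
    s=manip.observe(); print(t,round(s["clock"],2),((s["ee_pos"]-[CL[0],CL[1],0])@Rc*1000).round(1),"F",(s["force"]@Rc).round(1),"T",(s["ft_torque"]@Rc).round(2),round(s["opening"],3)); return s
z=60
for z in(58.5,57.5,56.5):
    manip.move_linear(P(74,z),r,rate=.03); s=st("z%.1f"%z)
    if (s["force"][2]>2): break
for d in np.arange(76,85.1,1):
    manip.move_linear(P(d,z),r,rate=.03); manip.wait(.1); s=st(d)
    if np.abs((s["force"]@Rc)[0])>10: print("contact"); break
manip.gripper_open(); s=st("open")
for n in("top","scene"):shot(n,"rel_"+n)
p=s["ee_pos"].copy(); 
manip.move_linear(p+[0,0,.14],r,rate=.2); st("up")
p2=W([-180,20,240]); manip.move_linear(p2,r,rate=.3); st("away")
for n in("top","scene"):
    im=shot(n,"in_"+n); c=proj(n,W([-100,90,50]))[0]; crop(im,c,45,"inc_"+n)
```

```text
z58.5 15.24 [-108.4   90.9   58.2] F [-0.2  0.5 -2.8] T [-0.    0.08  0.03] 0.255
z57.5 15.49 [-108.1   91.    57.4] F [-0.1 -0.  -1.2] T [-0.03  0.09  0.  ] 0.253
z56.5 15.74 [-108.1   91.    56.4] F [ 0.  -0.4 -2.5] T [ 0.06  0.08 -0.09] 0.256
76.0 16.09 [-105.9   91.    56.5] F [ 0.1  0.1 -2.2] T [0.01 0.09 0.02] 0.255
77.0 16.44 [-105.    91.    56.5] F [ 0.2 -0.7 -1.7] T [ 0.03  0.06 -0.  ] 0.253
78.0 16.79 [-104.    91.    56.5] F [ 0.  -0.9 -2.1] T [ 0.01  0.13 -0.01] 0.254
79.0 17.14 [-103.    91.    56.5] F [ 0.1  0.1 -1.9] T [0.06 0.1  0.06] 0.251
80.0 17.49 [-102.    91.    56.5] F [-0.1  0.7 -2.8] T [-0.    0.06 -0.01] 0.252
81.0 17.84 [-101.5   91.    56.3] F [-2.1  0.  -1. ] T [ 0.01  0.49 -0.03] 0.253
82.0 18.19 [-101.5   91.1   56.2] F [-4.6  0.6 -0.7] T [ 0.11  0.86 -0.06] 0.252
83.0 18.54 [-101.5   91.1   56.1] F [-6.9  0.7  1.7] T [ 0.09  1.19 -0.06] 0.248
84.0 18.89 [-101.3   91.2   56. ] F [-10.    0.4   3.1] T [ 0.21  1.42 -0.08] 0.251
contact
open 20.05 [-98.   91.   56.5] F [-0.4  0.8 -0.7] T [0.08 0.   0.01] 1.001
up 21.0 [-98.9  90.7 195.2] F [-0.6 -0.1 -0.2] T [ 0.05 -0.03 -0.05] 1.001
away 21.54 [-180.4   19.9  239. ] F [ 0.   0.1 -0.7] T [-0.01 -0.01  0.03] 1.003
```

View pics/inc_top.png

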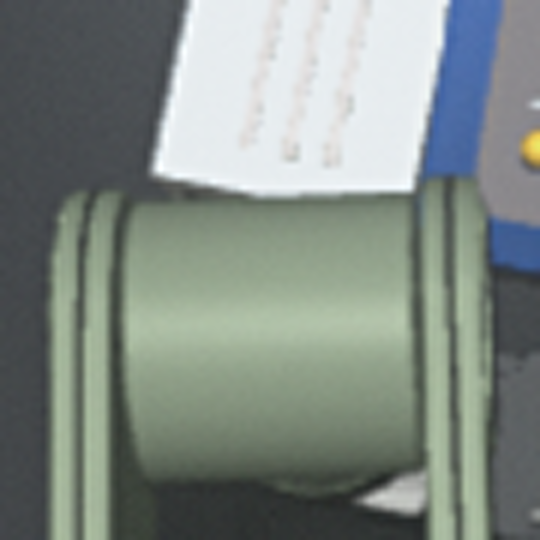

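View pics/in_scene.png

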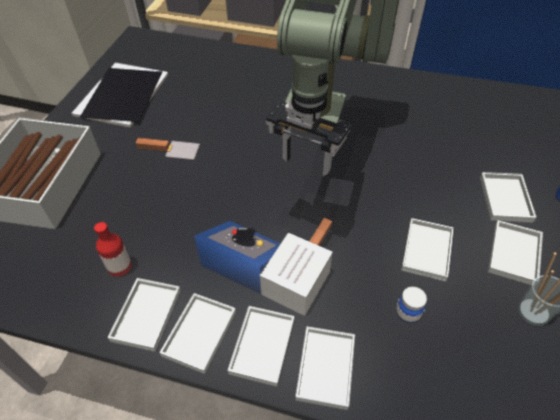

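Run:
```python
from h import *
def st(t):
    s=manip.observe(); print(t,round(s["clock"],2),s["ee_pos"].round(4),"F",s["force"].round(1),"T",s["ft_torque"].round(2),round(s["opening"],3)); return s
th0=np.radians(-30)
p,r=knob(th0,130); manip.reach(p,r.as_rotvec()); st("above")
shot("scene","ka_scene"); shot("top","ka_top")
p,r=knob(th0,60); manip.move_linear(p,r.as_rotvec(),rate=.15); st("60")
p,r=knob(th0,28.5); manip.move_linear(p,r.as_rotvec(),rate=.06); s=st("at knob")
if np.abs(s["force"]).max()<8:
    manip.close_gripper(); s=st("closed")
im=shot("scene","kg_scene"); crop(im,proj("scene",p)[0],50,"kgc_scene")
```

```text
above 22.48 [ 0.5711 -0.0095  0.1854] F [ 0.4  0.9 -0. ] T [0.03 0.22 0.04] 0.996
60 23.19 [ 0.61   -0.0184  0.1284] F [0.7 1.6 1.1] T [ 0.04  0.28 -0.  ] 0.997
at knob 23.87 [ 0.6272 -0.0226  0.1019] F [-0.4 -0.4 -1.4] T [0.03 0.29 0.01] 1.0
closed 25.07 [ 0.6282 -0.0215  0.1029] F [ 4.3  4.1 -2.2] T [0.76 0.   0.5 ] 0.149
```

View pics/kgc_scene.png

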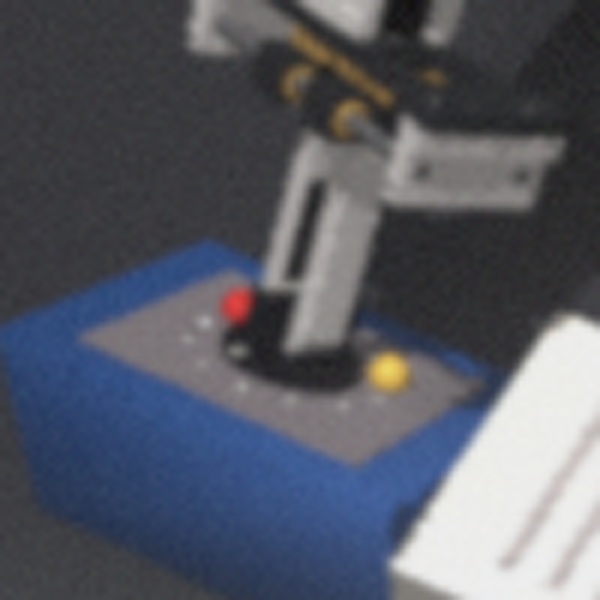

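The bar is gripped (opening 14 mm = bar width), with the fingers astride it. Now I turn by joint 6, in steps.

Run:
```python
from h import *
def st(t):
    s=manip.observe(); print(t,round(s["clock"],2),s["ee_pos"].round(4),"F",s["force"].round(1),"T",s["ft_torque"].round(2),"q6",s["joint_positions"][5].round(3),round(s["opening"],3)); return s
p,r=knob(np.radians(-30),28.5)
q0=np.array(manip.inverse_kinematics(p,r.as_rotvec())); print(q0.round(3))
for d in(15,30,45,60,75,90):
    q=q0.copy(); q[5]+=np.radians(d); manip.move_j(q); s=st(d)
    if np.linalg.norm(s["force"])>30: print("STOP");break
    if d==30: shot("scene","k30_scene")
manip.wait(.2); st("hold")
_,rt=knob(np.radians(-120),28.5); print("rot err deg",np.degrees((rt.inv()*R.from_rotvec(manip.observe()["eef_rot"])).magnitude()))
im=shot("scene","kt_scene"); crop(im,proj("scene",p)[0],50,"ktc_scene")
```

```text
[-0.153  0.183  1.997 -0.116  0.354 -0.881]
15 25.48 [ 0.6282 -0.0216  0.1028] F [ 3.5  4.5 -1.9] T [ 0.74 -0.12  0.52] q6 -0.619 0.148
30 25.83 [ 0.6281 -0.0216  0.1028] F [ 2.9  4.  -1. ] T [0.7  0.01 0.52] q6 -0.357 0.146
45 26.24 [ 0.628  -0.0216  0.1027] F [ 3.6  4.3 -1.1] T [0.75 0.09 0.55] q6 -0.097 0.148
60 26.6 [ 0.6279 -0.0216  0.1027] F [ 2.9  4.4 -0.9] T [0.79 0.07 0.49] q6 0.165 0.144
75 26.96 [ 0.6279 -0.0216  0.1026] F [ 2.6  4.6 -0.8] T [0.74 0.07 0.58] q6 0.427 0.144
90 27.32 [ 0.6278 -0.0216  0.1026] F [ 2.1  4.3 -1.1] T [0.82 0.12 0.57] q6 0.689 0.148
hold 27.52 [ 0.6278 -0.0216  0.1026] F [ 2.2  3.8 -2.1] T [0.78 0.09 0.6 ] q6 0.688 0.151
rot err deg 0.13563296602476835
```

View pics/ktc_scene.png

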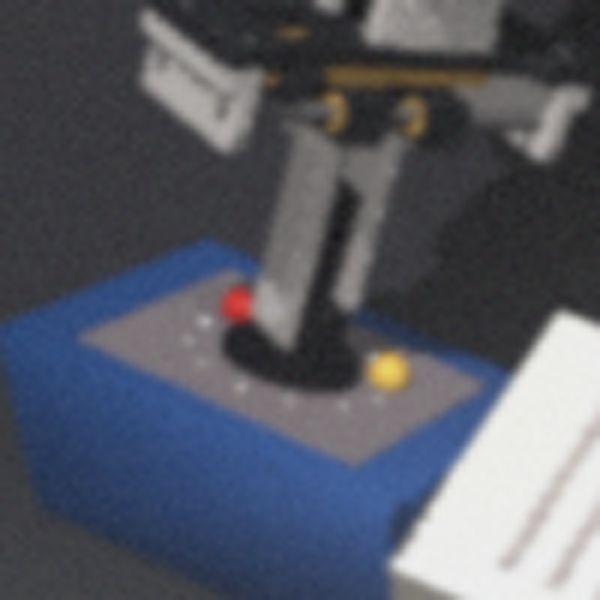

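Run:
```python
from h import *
def st(t):
    s=manip.observe(); print(t,round(s["clock"],2),s["ee_pos"].round(4),"F",s["force"].round(1),round(s["opening"],3)); return s
manip.gripper_open(); st("open")
p,r=knob(np.radians(-120),150); manip.move_linear(p,r.as_rotvec(),rate=.15); s=st("back")
q=s["joint_positions"].copy(); q[1]-=.2; manip.move_j(q); st("raise")
manip.move_j([1.077,0.1,1.542,0,1.393,-0.15]); st("aside")
for n in("top","scene"):
    im=shot(n,"fin_"+n); crop(im,proj(n,W([-20,0,60]))[0],60,"finc_"+n,6)
from fit import pan
for th in(-150,-120,-90):
    t=np.radians(th)
    for n in M:
        o=proj(n,W([-20,0,60]))[0].astype(int)-60
        print(th,n,((proj(n,W(pan(24,t,35)))-o+.5)*6-.5).round(),((proj(n,W(pan(0,t,35)))-o+.5)*6-.5).round())
```

```text
open 28.85 [ 0.6273 -0.0226  0.1024] F [-0.  -0.2 -0.8] 0.996
back 29.81 [ 0.5591 -0.0072  0.2012] F [ 0.3 -0.6 -0.6] 1.001
raise 30.33 [ 0.5636 -0.008   0.3114] F [-0.6  0.3 -0.7] 1.002
aside 32.7 [0.1957 0.5436 0.2848] F [-0.   0.4 -0.3] 1.003
-150 scene [[237. 218.]] [[238. 240.]]
-150 top [[512. 418.]] [[494. 372.]]
-120 scene [[209. 215.]] [[238. 240.]]
-120 top [[534. 405.]] [[494. 372.]]
-90 scene [[189. 218.]] [[238. 240.]]
-90 top [[545. 382.]] [[494. 372.]]
```

View pics/finc_top.png

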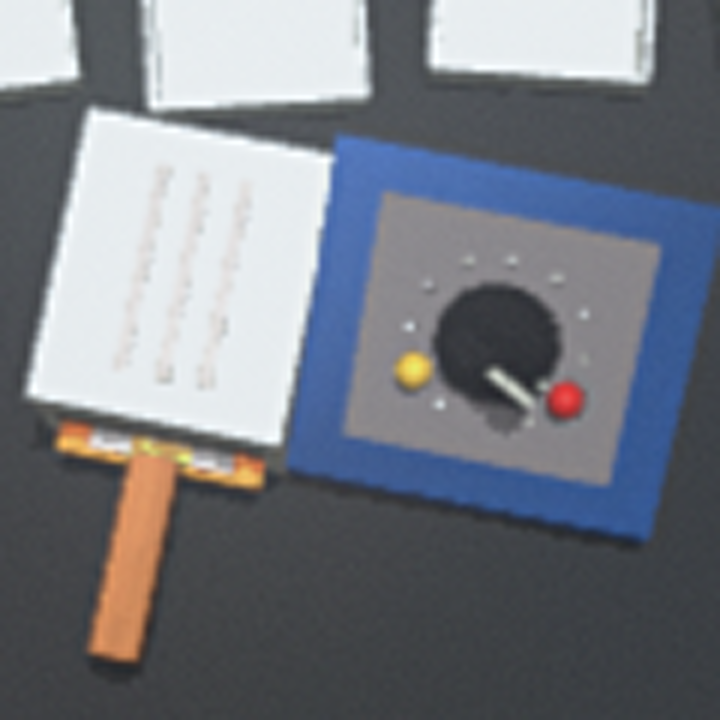

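View pics/fin_scene.png

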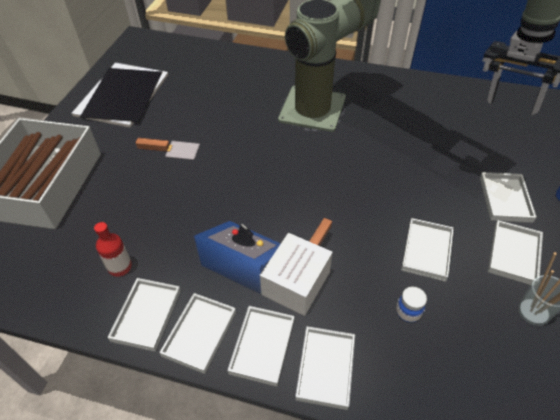

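View pics/fin_top.png

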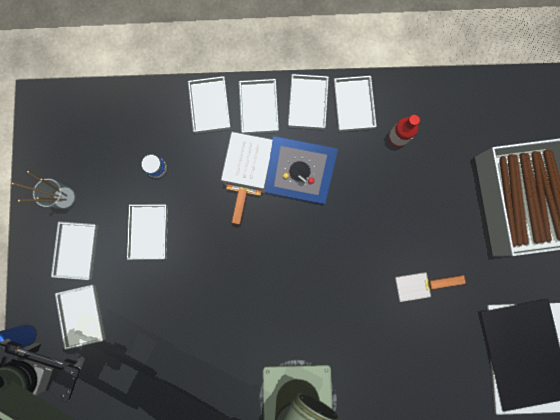

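Run:
```python
from h import *
from fit import px
Rc=R.from_euler("z",CL[2]).as_matrix()
o=proj("top",W([-20,0,60]))[0].astype(int)-60
for z in(.060,.064):
  for a in((90,655),(140,663)): print(z,((onz("top",px(a,o,6),z)-[CL[0],CL[1],0])@Rc*1000).round(1))
```

```text
0.06 [-179.3  101.2   60. ]
0.06 [-178.5   77.3   60. ]
0.064 [-179.5  100.7   64. ]
0.064 [-178.7   76.9   64. ]
```

The handle's rear end is about 179 mm in front of the cleaner's centre. Fully home would put it at 180, so the blade is home. The pointer line, (490,370)→(530,407) in the crop, matches the projected −120° and points at the red marker. I'm handing in.

```bash
python3 -c "
from workcell import manip
manip.sign_off(); print(manip.observe()['clock'])"
```

```text
the job is handed in; nothing more can be done
the job is handed in; nothing more can be done
```

The job is handed in. The scraper's blade is fully in the slot, and the selector pointer is on the red marker. The last clock reading was about 33 s of the 72 s allowed.

- **Scraper:** I took the look-alike farthest to the robot's left and slid its blade in above the orange lip. At the end wall I felt about 10 N of push. After release, the top view put the handle's rear end at 179 mm against 180 mm expected, so the blade is home.
- **Knob:** It started at −30°, and I turned it three clicks to −120°. With the arm clear, the pointer line matched the projected −120° direction and pointed at the red marker.
- **Surroundings:** The bottle, jar and trays look unmoved in the before and after pictures from both cameras. The largest force I read was about 10 N.
- **Disagreements:**
  - The networks found neither coloured marker correctly, so I located both by eye in the pictures, and they fit the cleaner's measured pose to within a pixel.
  - One corner measured on the lifted blade was off by about 12 mm because the arm partly hid it, so I left it out.

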